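# Snap the lid rim of a fittings pail shut

## Robot

A 6-joint arm with a two-finger parallel gripper is mounted at the origin on the work surface. World frame = base frame: x ahead of the robot, y to its left, z up, the work surface at z = 0. Lengths are in m, angles in degrees, forces in N, time in s.
With the tool pointing down it reaches from about 0.4 to 0.825 m from the base axis. Payload 7 kg.
Tool frame: the origin (TCP) lies midway between the tips of the shut fingers; the grasp point (between the pads) lies 19 mm behind it; z points along the fingers, y is the direction in which the jaws open and shut (so a half turn about z gives the same grasp; the last joint's range is limited). The gripper opens to 88 mm and grips with 3 to 60 N. Pads are 19 mm wide; open, the fingers measure 130 mm over their backs; the gripper's body (78 mm by 193 mm) begins 47 mm behind the grasp point.
Start: joints at [85.606, 20.546, 0.682, 0, -70.136, -16.507], TCP at [0.241, 0.631, 0.227] pointing down, gripper open.
Joint ranges: [-176.03, 176.03], [-82.01, 121.73], [-58.28, 71.71], [-173.87, 95.51], [-174.79, -0.11], [-173.66, 173.66]. Speed limits (degrees/s): [136.94, 136.94, 172.46, 180, 180, 180].

## Interface

Orientations are given as a 3x3 rotation matrix whose columns are the frame's x, y, z axes.
In Python, from rig import robot gives the robot as it stands. Calls block until the motion is done:
- robot.goto(position, orientation): joint-space move of the TCP to a pose.
- robot.servo_line(position, ori=None, speed=0.15): straight line of the TCP; ori=None keeps the orientation; speed is the mean speed in m/s.
- robot.movej(angles): joint-space move.
- robot.move_gripper(opening): opening from 0.0 (shut) to 1.0 (fully open); the grip force is fixed at half the most; returns when the fingers have stopped.
- robot.dwell(seconds).
- robot.ik(position, orientation): joint angles nearest the present ones, or None.
- robot.grab_frame(name): name is "scene" or "top" or "wrist"; returns (picture, depth): 480x640x3 uint8, red, green, blue; 480x640 float32, m along the optical axis (not along the pixel's ray), 0 where there is no reading.
- robot.camera_info(name): a dict with "vfov" (degrees; the focal length in pixels is half the picture's height over the tangent of half this angle, whatever the lens; pixels are square), "cx", "cy" (the principal point, pixels), "view" (4x4, takes a point from world to camera coordinates); the wrist camera has in their place "T_tool_cam" (4x4, takes a point from camera to tool coordinates, whose origin is the TCP and whose axes are the flange's). Camera axes: x right, y down, z forward; pixel columns grow to the right and rows downward; lengths in m; the calibration is good to about 2 mm. A picture is of the moment at which its call begins: read the wrist's pose just before it. camera_info takes no time and is no camera call.
A pose or a line that the arm cannot do raises robot.Unreachable and nothing moves.
- robot.job_done(): hands the job in, once; it reports no verdict.
Readings, each from a call of its own:
- robot.read_t(): time.
- robot.read_qpos(): joint angles.
- robot.read_qvel(): joint speeds.
- robot.read_effort(): joint torques, N m.
- robot.read_position(): TCP position.
- robot.read_tcp_rot(): TCP orientation.
- robot.read_force(): force on the tool from outside, world axes, zero at the start.
- robot.read_ft_torque(): the same for the moment, N m.
- robot.read_grip_width(): opening from 0.0 (shut) to 1.0 (fully open).
Only numpy, scipy, OpenCV 4.12 (cv2) and the standard library are available. Lean on these libraries where they do the work, as an engineer would, in place of code of your own. Each camera call takes 0.05 s, during which the arm holds its last target. There are 200 camera calls.

## Task

Press the lid of the white fittings pail shut: push down every section of its blue rim that still stands up, until all four have clicked fully home, then back off. Press, do not hammer the lid, and leave the valve, the coupling and the carton standing beside it alone, neither lifted nor pushed about.

Things in the scene. Friction and masses are not known exactly. Their poses are not given: they have to be found in the camera images.
- pail: white plastic pail full of brass, does not move, 146 mm across at the foot, 172 mm at the lid. Origin: centre of its underside, z up. The white lid middle (130 mm across) is fixed, top at 119 mm, below the rim. Round it lie four rim sections, quarter rings 66 to 86 mm from the axis, flat on top: a in the middle of the pail's +x, b +y, c -x, d -y. A steel handle hangs on the -x side, 93 mm out
- rim_a_top (a point): middle of the flat top of blue rim section a (small yellow tab outside), 76 mm from the pail's axis; moves with the section: 132 mm above the pail's underside when standing up (a red band then shows under its skirt), 124 mm when shut; z up. Any place on a section's top may be pressed
- rim_b_top (a point): the same for rim section b
- rim_c_top (a point): the same for rim section c
- rim_d_top (a point): the same for rim section d
- rim_a (a joint): how far rim section a is pressed down (m): 0 standing up, 0.008 shut on a rigid stop. It resists with about 8 N at first (and 1 N more at 20 mm/s), less and less down to the middle (4 mm); past that it snaps shut by itself and stays; let go earlier it springs up again. Sections do not act on one another. More than 60 N on the lid cracks it. Starts standing up
- rim_b (a joint): the same for rim section b; starts standing up
- rim_c (a joint): the same for rim section c; starts standing up
- rim_d (a joint): the same for rim section d; may start standing up or already shut
- valve: bystander: loose brass ball valve lying flat, 68 mm long, 36 mm across, with a red lever along its x axis reaching 73 mm from the origin, 49 mm high; origin: centre of its underside
- coupling: bystander: loose grey plastic pipe coupling standing on end, 56 mm outside, 48 mm inside, 55 mm high; origin: centre of its underside
- carton: bystander: loose small cardboard carton with a yellow strip of tape, 70 x 100 x 60 mm (x, y, z); origin: centre of its underside
There are look-alikes about, which are no part of the job. Several things have the shape of the pail; the one meant has the colours described above.

How it is judged (in metres and radians):
At the end, for the whole second after the job is handed in: All four rim sections are pressed at least 6.8 mm down of 8 mm (clicked shut); valve, coupling and carton are less than 20 mm from where they were (value of joint each of rim_a, rim_b, rim_c, rim_d above 0.0068 m and distance of each of valve, coupling, carton from where it was at the start of the episode below 0.02 m); the robot touches nothing.
It fails at once if the lid is hammered (over 60 N on the pail) (contact force between any of the fingers, the arm and pail above 60 N).
It fails at once if a bystander is lifted, pushed or knocked away (over 20 mm) (distance of any of valve, coupling, carton from where it was at the start of the episode above 0.02 m).
It also fails if it takes over 42 s, if anything falls off the work surface, if the arm or the gripper's body presses on something with over 40 N, if the wrist force passes 120 N, or if a joint passes its speed limit or range.

## Working session

There is one attempt and no reset: what is moved stays moved. The work goes in short steps, each a Python script; the robot and the scene stay as the last script left them, time stands still between calls to the robot, and variables do not carry over. Pictures are saved under pics/ and viewed, about 8 in all and at most 12, crops included, and the job is handed in when it is done.

```bash
mkdir -p pics; python3 - <<'E'
from rig import robot
import cv2,numpy as np
for n in ("top","scene"):
    p,d=robot.grab_frame(n); cv2.imwrite(f"pics/{n}.png",p[:,:,::-1]); np.save(f"{n}_d.npy",d); np.save(f"{n}_p.npy",p)
    i=robot.camera_info(n); print(n,i)
print(robot.read_t(),robot.read_tcp_rot(), robot.camera_info("wrist"))
E
```

```text
top {'vfov': 48.281943172150086, 'cx': 318.1640453327724, 'cy': 234.99173743665003, 'view': array([[ 0.02616325, -0.99955313,  0.01445798,  0.04586533],
       [-0.98091023, -0.02845776, -0.19236756,  0.57667168],
       [ 0.19269304, -0.00914902, -0.98121643,  0.93093872],
       [ 0.        ,  0.        ,  0.        ,  1.        ]])}
scene {'vfov': 47.17122948522972, 'cx': 322.7282308728562, 'cy': 230.33812026676947, 'view': array([[-0.80492439,  0.59329955,  0.00961117,  0.43344988],
       [ 0.49692823,  0.6828533 , -0.53551256, -0.26709025],
       [-0.32428239, -0.42627106, -0.84447257,  1.24269881],
       [ 0.        ,  0.        ,  0.        ,  1.        ]])}
0.1 [[ 9.34165804e-01 -3.56839011e-01 -4.13380801e-04]
 [-3.56839234e-01 -9.34164787e-01 -1.38273658e-03]
 [ 1.07248564e-04  1.43921571e-03 -9.99998959e-01]] {'vfov': 64.45606426920945, 'cx': 318.3090371240169, 'cy': 234.15102053283215, 'T_tool_cam': array([[ 1.45102593e-03, -9.53754990e-01, -3.00581626e-01,
         8.19435233e-02],
       [ 9.99998031e-01,  9.77130839e-04,  1.72691747e-03,
        -4.42988683e-04],
       [-1.35334858e-03, -3.00583540e-01,  9.53754530e-01,
        -1.57701983e-01],
       [ 0.00000000e+00,  0.00000000e+00,  0.00000000e+00,
         1.00000000e+00]])}
```

View pics/top.png

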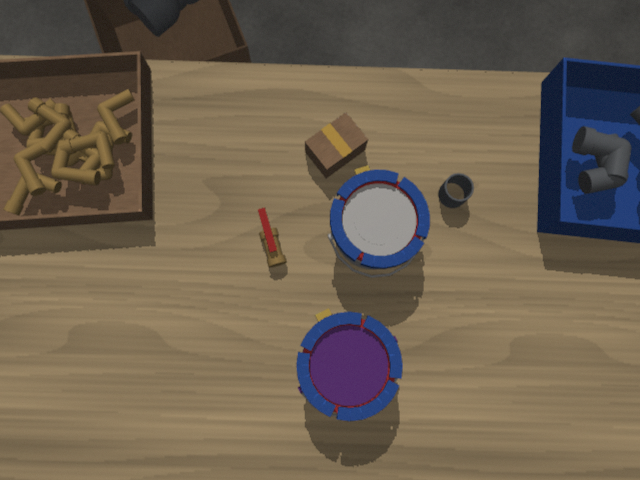

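View pics/scene.png

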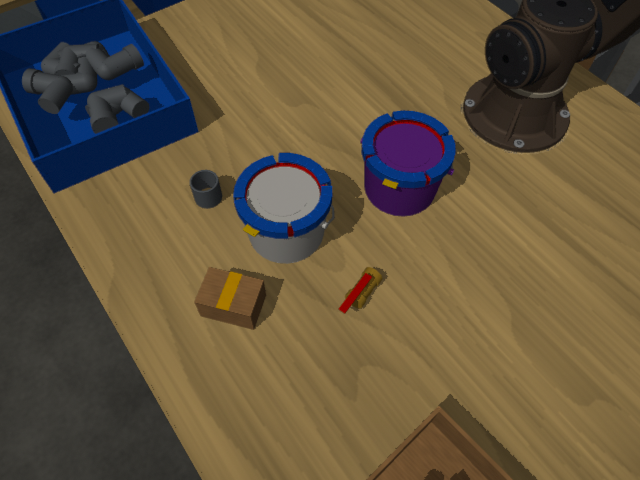

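The top view shows the white pail at about (380,220), with its yellow tab (section a) at (362,170). The purple look-alike is at (350,367), the carton at (337,145), the coupling at (456,190) and the valve at (272,240). Next I'll fit the rim from the depth image.

```bash
cat > h.py <<'E'
import numpy as np,cv2
from scipy.optimize import least_squares
from rig import robot
def cloud(n,p,d):
    i=robot.camera_info(n); f=240/np.tan(np.radians(i["vfov"]/2))
    v,u=np.mgrid[:480,:640]
    c=np.stack([(u-i["cx"])*d/f,(v-i["cy"])*d/f,d],-1)
    V=np.linalg.inv(i["view"]); return c@V[:3,:3].T+V[:3,3]
def rim(n,p,d,c0):
    W=cloud(n,p,d); h=cv2.cvtColor(p,cv2.COLOR_RGB2HSV)
    near=(np.hypot(W[...,0]-c0[0],W[...,1]-c0[1])<.12)&(d>0)
    blue=near&(h[...,0]>100)&(h[...,0]<125)&(h[...,1]>120)&(W[...,2]>.116)&(W[...,2]<.14)
    P=W[blue]
    # outer and inner radius residual: points should lie in 66..86 mm
    def res(c):
        r=np.hypot(*(P[:,:2]-c).T); return np.maximum(0,np.abs(r-.076)-.0085)
    c=least_squares(res,c0).x
    yel=near&(h[...,0]>20)&(h[...,0]<35)&(h[...,1]>150)&(W[...,2]>.10)
    t=W[yel]; t=t[np.hypot(*(t[:,:2]-c).T)<.105]
    t=t[np.hypot(*(t[:,:2]-c).T)>.08]; tm=np.median(t,0)
    a=np.arctan2(tm[1]-c[1],tm[0]-c[0])
    ang=np.degrees(np.arctan2(P[:,1]-c[1],P[:,0]-c[0])-a)
    r=np.hypot(*(P[:,:2]-c).T)
    print(n,"c",c,"yaw",np.degrees(a),"tab",tm,len(t),"r pct",np.percentile(r,[1,50,99]))
    for k in range(4):
        m=(np.abs((ang-90*k+180)%360-180)<35)&(np.abs(r-.076)<.007)
        print("abcd"[k],m.sum(),np.percentile(P[m,2],[10,50,90]).round(4))
    return c,a
E
python3 - <<'E'
from h import *
p,d=np.load("top_p.npy"),np.load("top_d.npy")
c0=cloud("top",p,d)[220,380]; print(c0)
for n in("top","scene"): rim(n,np.load(n+"_p.npy"),np.load(n+"_d.npy"),c0[:2])
E
```

```text
[ 0.59256687 -0.04430164  0.1180322 ]
top c [ 0.59423375 -0.04211674] yaw 19.565676782013323 tab [ 0.68232473 -0.01080841  0.12098203] 26 r pct [0.06677753 0.07659802 0.08527735]
a 412 [0.129  0.1312 0.1332]
b 436 [0.1292 0.1312 0.1333]
c 446 [0.1293 0.1312 0.1332]
d 424 [0.1255 0.1276 0.1296]
scene c [ 0.59692452 -0.04082535] yaw 19.195810398653148 tab [ 0.68308995 -0.01082644  0.12122644] 103 r pct [0.06594192 0.07779373 0.0864548 ]
a 393 [0.1296 0.1314 0.1328]
b 374 [0.1294 0.1312 0.1332]
c 315 [0.1295 0.1311 0.1329]
d 330 [0.1256 0.1277 0.1295]
```

```bash
cat >> h.py <<'E'
C=np.array([.5957,-.0415]); YAW=np.radians(19.4)
def press(k,zmin=.1205,fmax=14):
    a=YAW+k*np.pi/2; x,y=C+.076*np.array([np.cos(a),np.sin(a)])
    if robot.read_position()[2]>.18: robot.goto([x,y,.16],R)
    else: robot.servo_line([x,y,.15],speed=.12)
    robot.servo_line([x,y,.136],speed=.06); f0=robot.read_force()[2]
    z=.136; log=[]
    while z>zmin:
        z-=.0005 if z<.1275 else .001
        robot.servo_line([x,y,z],speed=.015)
        f=robot.read_force()[2]-f0; log.append((round(robot.read_position()[2]*1e3,1),round(f,1)))
        if f>fmax: break
    robot.servo_line([x,y,.15],speed=.08)
    print("abcd"[k],log,"t",robot.read_t())
R=np.array([[.934166,-.356839,0],[-.356839,-.934166,0],[0,0,-1.]])
E
python3 - <<'E'
from h import *
robot.move_gripper(0.0)
print(robot.read_t())
press(0)
E
```

```text
1.525
a [(np.float64(135.3), np.float64(-1.2)), (np.float64(134.0), np.float64(-1.4)), (np.float64(132.9), np.float64(-0.9)), (np.float64(132.4), np.float64(2.6)), (np.float64(131.7), np.float64(5.3)), (np.float64(130.4), np.float64(4.4)), (np.float64(128.4), np.float64(-0.6)), (np.float64(127.5), np.float64(-0.2)), (np.float64(126.8), np.float64(0.1)), (np.float64(126.5), np.float64(-1.1)), (np.float64(126.0), np.float64(-1.0)), (np.float64(125.4), np.float64(-1.0)), (np.float64(125.0), np.float64(-0.7)), (np.float64(124.4), np.float64(-1.2)), (np.float64(124.3), np.float64(1.6)), (np.float64(124.3), np.float64(5.7)), (np.float64(124.2), np.float64(7.8)), (np.float64(124.2), np.float64(10.9)), (np.float64(124.2), np.float64(13.6)), (np.float64(124.1), np.float64(16.1))] t 10.325
```

Section a snapped and then met its stop at 124.2 mm. I'll press the other three, including d: its measured height is unclear and an extra press does no harm.

```bash
python3 - <<'E'
from h import *
np.set_printoptions(legacy="1.25")
for k in (1,2,3): press(k)
robot.servo_line(robot.read_position()+np.array([0,0,.10]),speed=.15)
robot.movej([60,20.5,.7,0,-70,-16.5])
for n in ("top","scene"):
    p,d=robot.grab_frame(n); rim(n,p,d,C)
    cv2.imwrite(f"pics/{n}2.png",p[:,:,::-1])
print(robot.read_t(),robot.read_force())
E
```

```text
b [(135.1, -0.4), (134.1, -0.7), (132.9, 0.7), (132.4, 2.8), (131.5, 4.8), (130.3, 3.5), (128.5, -0.6), (127.6, 0.0), (126.9, -0.2), (126.5, -1.2), (126.0, -1.1), (125.5, -0.9), (125.0, -0.7), (124.5, -0.2), (124.3, 2.2), (124.2, 7.2), (124.2, 11.1), (124.1, 14.6)] t 16.7417
c [(135.1, -0.1), (134.0, -0.3), (133.0, -1.4), (132.4, 2.4), (131.4, 4.6), (130.2, 2.7), (128.6, -0.9), (127.7, -1.1), (126.9, -0.5), (126.5, -1.0), (125.9, -0.6), (125.5, -1.3), (125.0, -1.3), (124.4, -1.4), (124.3, 3.4), (124.2, 7.9), (124.1, 11.7), (124.1, 15.5)] t 23.1583
d [(135.1, -0.6), (134.0, 0.3), (132.9, -0.5), (131.9, 1.1), (130.9, 0.4), (129.9, -1.3), (128.9, -0.6), (127.9, 0.2), (126.9, 0.0), (126.5, 1.3), (126.0, 1.2), (125.5, -0.1), (125.0, 0.7), (124.5, -0.6), (124.3, 2.6), (124.3, 7.1), (124.2, 9.8), (124.2, 12.3), (124.1, 15.6)] t 29.8333
top c [ 0.59432177 -0.04217772] yaw 18.14076792816885 tab [ 0.68213255 -0.01340757  0.11294913] 26 r pct [0.06679189 0.07639868 0.08521782]
a 403 [0.1213 0.1232 0.1253]
b 427 [0.1213 0.1231 0.1251]
c 445 [0.1211 0.1231 0.1252]
d 422 [0.1213 0.1232 0.1251]
scene c [ 0.59687381 -0.04114061] yaw 18.785045411745298 tab [ 0.68272085 -0.0119409   0.11319375] 105 r pct [0.06586122 0.07707898 0.0864161 ]
a 378 [0.1214 0.1234 0.1251]
b 366 [0.1215 0.1233 0.1249]
c 311 [0.1216 0.1234 0.1251]
d 315 [0.1215 0.1233 0.125 ]
32.875 [ 0.08153687 -0.65021987  0.05975544]
```

View pics/top2.png

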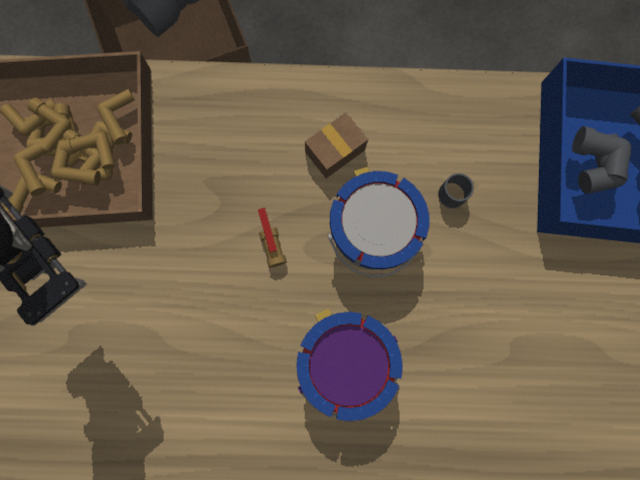

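View pics/scene2.png

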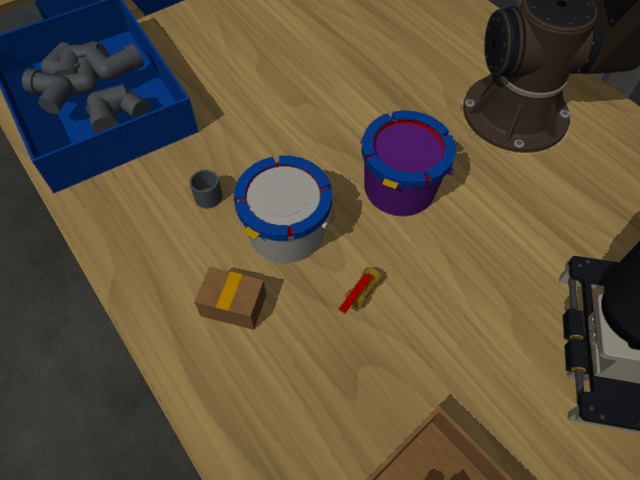

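The pail (380,220) now shows a level blue rim. The carton (337,145), coupling (456,190) and valve (272,240) are where they were, and the arm is well clear. Handing in.

```bash
python3 -c "
from rig import robot
robot.job_done(); print(robot.read_t())"
```

```text
the job is handed in; nothing more can be done
the job is handed in; nothing more can be done
```

I pressed all four rim sections of the white pail down with the shut fingers, then backed off and handed the job in at about 33 s of the 42 s allowed. No verdict is reported.

- **Closing:** Sections a, b and c resisted with about 5 N, snapped, and then met the rigid stop at 124.1–124.3 mm. The highest force I read was about 16 N.
- **Final check:** Depth from both fixed cameras puts all four tops level at about 123 mm, against a nominal 124 mm when shut. That is 8 mm lower than a, b and c stood at the start, so they are fully home.
- **Bystanders:** The valve, coupling and carton look unmoved in the before and after pictures. I compared these by eye and did not measure them. The arm is well clear of everything.
- **One oddity:** Section d first measured 127.6 mm, between standing up and shut. It gave almost no resistance before its stop, and now measures the same as the others.
- **Small disagreement:** The two cameras differed by about 2.5 mm on the pail's centre, which did not matter for pressing.

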